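Fit the filter lens in its cell and screw the retaining ring down

ROBOT

A 6-joint arm with a two-finger parallel gripper is mounted at the origin on the work surface. World frame = base frame: x ahead of the robot, y to its left, z up, the work surface at z = 0. Lengths are in m, angles in rad, forces in N, time in s.
With the tool pointing down it reaches from about 0.325 to 0.9 m from the base axis. Payload 3.5 kg.
Tool frame: the origin (TCP) lies at the centre of the arm's flange, where the gripper is bolted on; the fingertips stand 173 mm ahead of it and the grasp point (between the pads) lies 155 mm ahead of it; z points along the fingers, y is the line along which they close (so a half turn about z gives the same grasp; the last joint's range is limited). The gripper opens to 85 mm and grips with 20 to 120 N. Pads are 22 mm wide; open, the fingers measure 114 mm over their backs; the gripper's body (76 mm by 85 mm) begins 54 mm behind the grasp point. The pads swing forward as they close: fully open they stand 13 mm farther back than shut.
Start: joints at [-1.218, 0.276, -0.026, 1.268, 0, 1.467], TCP at [0.275, -0.561, 0.405] pointing down, gripper open.
Joint ranges: [-3.12, 3.12], [-0.85, 1.88], [-1.08, 1.24], [-1.95, 2.15], [-1.57, 1.53], [-3.14, 3.14]. Speed limits (rad/s): [2.57, 2.57, 3.14, 3.14, 3.14, 3.14].

INTERFACE

Orientations are given as a unit quaternion [x, y, z, w].
In Python, from station import get_obs, capture, get_calibration, sign_off gives the robot as it stands.
- The arm moves only by the tool arm_command, never from a script. Its argument "plan" is text: rows parted by semicolons, each of 6 numbers parted by spaces: the shift along the world's x, y, z in cm, then the turn, a rotation vector about the world's x, y, z in degrees. In form: tx ty tz ax ay az; .... A call has 1 to 8 rows; each row shifts and turns the commanded pose from where the row before left it; what a row does not reach is not made up. A row lasts 1/10 s, in which the tool goes at most 50 mm and 8.59 degrees, less where a joint would pass 70% of its speed; a pose out of reach is approached as far as the arm can. A call is refused whole if a number of a shift passes 5 or a number of a turn 8.59, either way. A call with a gripper value outside its range is refused whole. "gripper" is the opening, from 0 (shut) to 1 (fully open), set as the call begins (left out, the last holds). The fingers move at their own pace and stop on an object; "squeeze" is the grip in N (left out, the last holds). Time passes only in rows, so rows that do not move let the fingers close. It gives the time, the measured TCP pose, the force, the opening and the grip force at its end, in the units of the state.
- get_obs(): the state, without advancing time (a new reading comes with each control period).
- capture(name): name is "side" or "top" or "wrist"; returns the picture (400x640x3 uint8, red, green, blue); there is no depth.
- get_calibration(name): a dict with "fx", "fy", "cx", "cy" (pixels), "D" ([k1, k2, p1, p2, k3] as OpenCV has them; the pictures are not rectified), "T" (4x4, takes a point from camera to world coordinates). Camera axes: x right, y up, looking along -z (the intrinsics and any distortion apply to the point x, -y, -z); pixel columns grow to the right and rows downward; lengths in m; the calibration is good to about 2 mm. A picture is of the moment at which its call begins: read the wrist's pose just before it. get_calibration takes no time and is no camera call; for the wrist camera it gives the pose at the moment of the call.
- sign_off(): hands the job in; it is judged then, once.
The state is a dict: "time": time; "qpos": joint angles; "qd": joint speeds; "joint_efforts": joint torques, N m; "tcp_pos": TCP position; "tcp_rot": TCP orientation; "ft_force": force on the tool from outside, world axes, zero at the start; "wrist_torque": the same for the moment, N m; "gripper_width": finger opening in m; "finger_force": force on a finger pad.
Only numpy, scipy, OpenCV 4.12 (cv2) and the standard library are available. Lean on these libraries where they do the work, as an engineer would, in place of code of your own. Each camera call takes 0.05 s, during which the arm holds its last target. There are 200 camera calls.

TASK

On the inspection bench, take the lens barrel whose round foot fits the cell (the one with the smaller flange, not the wide one and not the low dust cap), set it gently and upright down through the open retaining ring until it sits fully home in the cell, then screw the knurled ring clockwise until it is snug against its stop. Leave the wide-flanged lens where it stands, and let go of everything.

Things in the scene. Friction and masses are not known exactly. Their poses are not given: they have to be found in the camera images.
- lens: The lens to fit: upright loose black barrel, 0.12 kg, round (yaw free). Foot flange 14 mm high, 44 mm wide, tapering to 32 mm at its underside; above it a barrel 30 mm wide up to 51 mm total height, dark violet glass on top. Origin: centre of underside, z up. Grip the upper barrel: seated, only its top 22 mm stand above the open ring, so keep fingertips over 29 mm above the underside.
- seat (a point): Centre of the seat floor where the lens underside comes to rest, 25 mm above the bench, z up. The fixed cell: steel cup 57 mm wide, bore 49 mm, 12 mm deep, on an aluminium plate 110 x 110 x 12 mm with sides along x and y. The retaining ring sits round its mouth on the same axis; the seated lens stands up through the ring to 51 mm above this point. Metal slides easily; the taper self-centres.
- ring (a joint): Knurled aluminium ring, 64 mm wide, 20 mm tall; funnel mouth 58 to 51 mm. Value: rad turned clockwise from above; 0 open (starts 0 to 0.15), 1.25 snug at its stop. Underside 9 mm above the seat when open, sinks 4 mm per rad, as claws close over the flange (no lens enters then). Friction 0.12 N m; stays put. Grip across its outside, straddling the lens; one grasp does the turn.
- wide_lens: A lens that does not fit, to be left alone: the same black barrel (30 mm wide, 51 mm tall) but with a 68 mm foot flange. Origin: centre of underside, z up. In the same row along y, with 100 mm or more between centres, stands also a loose black dust cap, 46 mm wide, 18 mm tall, without a barrel; which stands where varies.
There are look-alikes about, which are no part of the job. What is shaped like the part that bears seat but blue or green is not meant.

How it is judged:
By the outcome, as a careful person would: the job done as asked, in the order asked, and still so for the second after the job is handed in, with the robot touching nothing.
It also fails if it takes over 45 s, if anything falls off the work surface, if the arm or the gripper's body presses on something with over 40 N, if the wrist force passes 120 N, or if a joint passes its speed limit or range.

## Working session

There is one attempt and no reset: what is moved stays moved. The work goes in short steps, Python scripts to look and compute and a tool call to move; the robot and the scene stay as the last step left them, time stands still between calls to the robot, and variables do not carry over. Pictures are saved under pics/ and viewed, at most 10 in all, crops included, and the job is handed in when it is done.

Besides the shell and the picture viewer there is one more tool, called after "Emit:" in YAML: its name, and indented under it one key for each argument. arm_command: Moves the arm, as the interface text tells. Its arguments: {"type":"object","properties":{"plan":{"type":"string"},"gripper":{"type":"number"},"squeeze":{"type":"number"}},"required":["plan"]}

```bash
mkdir -p pics; cat > h.py <<'E'
import numpy as np, cv2
from station import *
def ray(name,u,v,cal=None):
    c=cal or get_calibration(name)
    K=np.array([[c['fx'],0,c['cx']],[0,c['fy'],c['cy']],[0,0,1.]])
    p=cv2.undistortPoints(np.array([[[u,v]]],float),K,np.array(c['D'],float))[0,0]
    T=np.array(c['T']);d=T[:3,:3]@np.array([p[0],-p[1],-1.]);return T[:3,3],d
def onz(name,u,v,z,cal=None):
    o,d=ray(name,u,v,cal);return o+d*(z-o[2])/d[2]
E
python3 - <<'E'
from h import *
for n in ("side","top"):
    im=capture(n);cv2.imwrite(f"pics/{n}0.png",im[:,:,::-1])
    c=get_calibration(n);print(n,c['fx'],c['D'],np.round(c['T'],3).tolist())
o=get_obs();print(o['time'],o['tcp_pos'],o['tcp_rot'],o['gripper_width'])
E
```

```text
side 434.79226087271167 [-0.10379832  0.          0.          0.          0.        ] [[0.982, 0.134, -0.135, 0.434], [-0.19, 0.728, -0.659, -0.638], [0.01, 0.673, 0.74, 0.725], [0.0, 0.0, 0.0, 1.0]]
top 444.60017261459956 [-0.04012787  0.          0.          0.          0.        ] [[0.019, 0.986, -0.166, 0.404], [-1.0, 0.022, 0.012, -0.035], [0.016, 0.165, 0.986, 0.98], [0.0, 0.0, 0.0, 1.0]]
0.1 [ 0.27496917 -0.56088185  0.40367998] [ 9.74146919e-01  2.25913280e-01 -1.37418304e-04 -9.75685967e-04] 0.08537807305464358
```

View pics/top0.png

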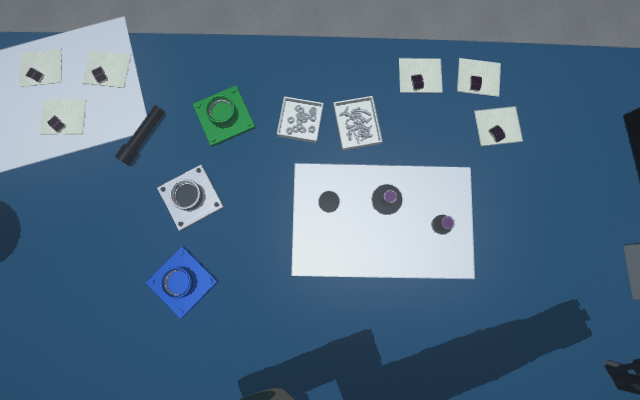

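View pics/side0.png

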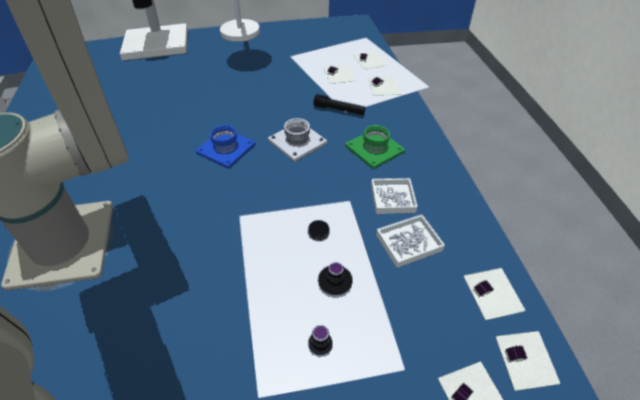

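Top view: the dust cap is at (329,201), the wide lens at (387,199) and the small-flange lens at (443,224). The cells are grey at (187,195), green at (222,110) and blue at (178,282). I take the lens at (443,224), because it has a barrel and a narrow flange, and the grey cell, because blue and green are ruled out. I'll confirm with a crop and measure.

```bash
python3 - <<'E'
from h import *
t=cv2.imread("pics/top0.png");s=cv2.imread("pics/side0.png")
def violet(im,box):
    x0,y0,x1,y1=box;h=cv2.cvtColor(im[y0:y1,x0:x1],cv2.COLOR_BGR2HSV)
    m=cv2.inRange(h,(125,60,40),(165,255,255));M=cv2.moments(m,True)
    return x0+M['m10']/M['m00'],y0+M['m01']/M['m00'],M['m00']
def tri(a,b):
    (o1,d1),(o2,d2)=a,b
    A=np.stack([d1,-d2],1);q=np.linalg.lstsq(A,o2-o1,rcond=None)[0]
    p1=o1+q[0]*d1;p2=o2+q[1]*d2;return (p1+p2)/2,np.linalg.norm(p1-p2)
for nm,bt,bs in(("lens",(425,205,465,245),(300,318,340,350)),("wide",(365,180,410,220),(322,258,350,280))):
    a=violet(t,bt);b=violet(s,bs);print(nm,np.round(a,1),np.round(b,1),tri(ray('top',*a[:2]),ray('side',*b[:2])),onz('top',*a[:2],.051),onz('side',*b[:2],.051))
# dark blobs on white sheet: flange widths
m=cv2.inRange(cv2.cvtColor(t[170:270,300:470],cv2.COLOR_BGR2GRAY),0,110)
for c in cv2.findContours(m,0,2)[0]:
    if cv2.contourArea(c)>50:
        (x,y),r=cv2.minEnclosingCircle(c);print("blob",x+300,y+170,r)
cr=[cv2.resize(i[y:y+60,x:x+80],(400,300),interpolation=cv2.INTER_CUBIC) for i,x,y in((t,147,165),(t,400,195),(s,257,105),(s,280,300))]
cv2.imwrite("pics/crop0.png",np.vstack([np.hstack(cr[:2]),np.hstack(cr[2:])]))
E
```

```text
lens [447.4 222.2  93. ] [320.2 332.2 144. ] (array([ 0.50659044, -0.3176468 ,  0.05412781]), np.float64(0.001420006595607843)) [ 0.50622035 -0.31858049  0.051     ] [ 0.5076464  -0.31611433  0.051     ]
wide [389.8 196.   94. ] [335.6 267.7 102. ] (array([ 0.55961058, -0.19605539,  0.05466524]), np.float64(0.0012684086942689786)) [ 0.55958171 -0.19666087  0.051     ] [ 0.56094576 -0.19358265  0.051     ]
blob 442.26829528808594 223.68292617797852 10.405387878417969
blob 328.41538429260254 201.134614944458 10.25784969329834
blob 386.5968933105469 198.90402221679688 14.974295616149902
```

View pics/crop0.png

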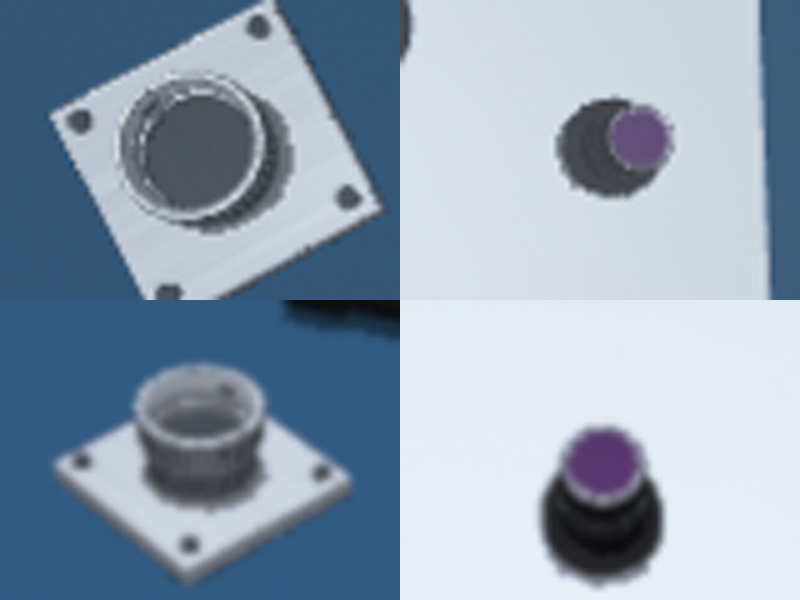

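The crop confirms it: the narrow-flange barrel is at (443,224) top, with its glass at (447,222), and the bare-metal cell with its ring is at (185.5,194) top and (297,126) side. Triangulated glass height is 54 mm against 51 expected, which is good. I'll move above the lens.

Emit:
arm_command:
  plan: "4.6 4.9 -1 0 0 0;4.6 4.9 -1 0 0 0;4.6 4.9 -1 0 0 0;4.6 4.9 -1 0 0 0;4.7 4.8 -1 0 0 0;0 0 0 0 0 0;0 0 0 0 0 0;0 0 0 0 0 0"
  gripper: 1

```text
time: 0.9
tcp_pos: [0.4447, -0.3822, 0.3679]
tcp_rot: [0.974, 0.226, -0.0, 0.0]
ft_force: [0.0, 0.3, 1.3]
gripper_width: 0.0851
finger_force: 0.0
```

```bash
cat >> h.py <<'E'
def tri(a,b):
    (o1,d1),(o2,d2)=a,b
    q=np.linalg.lstsq(np.stack([d1,-d2],1),o2-o1,rcond=None)[0]
    p1=o1+q[0]*d1;p2=o2+q[1]*d2;return (p1+p2)/2,np.linalg.norm(p1-p2)
E
python3 - <<'E'
from h import *
o=get_obs();c=get_calibration('wrist');im=capture('wrist')[:,:,::-1].copy();cv2.imwrite("pics/w1.png",im)
print(o['time'],o['tcp_pos'],o['tcp_rot'],o['qpos'],o['ft_force'],np.round(c['T'],3).tolist())
m=cv2.inRange(cv2.cvtColor(im,cv2.COLOR_BGR2HSV),(125,60,40),(165,255,255))
for k in cv2.findContours(m,0,2)[0]:
    if cv2.contourArea(k)>60:
        (x,y),r=cv2.minEnclosingCircle(k);print(x,y,r,onz('wrist',x,y,.051,c))
print("ring",tri(ray('top',185.5,194.1),ray('side',297,126.3)),onz('top',185.5,194.1,.054),onz('side',297,126.3,.054))
E
```

```text
0.9 [ 0.44467432 -0.38221427  0.36785848] [ 9.74220365e-01  2.25598341e-01 -2.41311218e-04  9.97397461e-05] [-8.20123395e-01  2.30151956e-01 -1.65516831e-01  1.17519585e+00
 -5.17736096e-04  1.86635493e+00] [0.02882929 0.33674924 1.29077116] [[0.44, 0.849, 0.294, 0.521], [-0.898, 0.416, 0.144, -0.346], [-0.0, -0.327, 0.945, 0.337], [0.0, 0.0, 0.0, 1.0]]
289.0 95.5 13.200478553771973 [ 0.50715277 -0.31874744  0.051     ]
ring (array([0.55498296, 0.23429166, 0.05782749]), np.float64(0.0036920925682285247)) [0.55373245 0.23536551 0.054     ] [0.55756345 0.23962715 0.054     ]
```

View pics/w1.png

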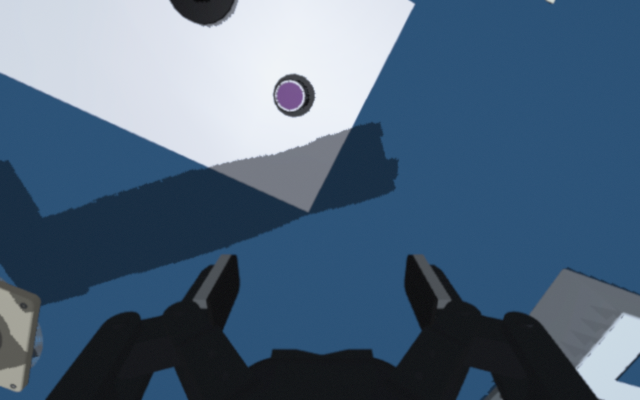

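Wrist view: the lens glass is at (289,95), giving (0.507,-0.319), and it agrees with the top and side views. Part of the wide lens shows at (205,5). I'll go over it.

Emit:
arm_command:
  plan: "2.1 2.1 -3.5 0 0 0;2.1 2.1 -3.5 0 0 0;2.05 2.2 -3.4 0 0 0;0 0 0 0 0 0;0 0 0 0 0 0"

```text
time: 1.45
tcp_pos: [0.5069, -0.3184, 0.2632]
tcp_rot: [0.974, 0.225, -0.001, -0.001]
ft_force: [-1.0, -0.3, -0.2]
gripper_width: 0.0851
finger_force: 0.0
```

```bash
python3 - <<'E'
from h import *
o=get_obs();c=get_calibration('wrist');im=capture('wrist')[:,:,::-1].copy();cv2.imwrite("pics/w2.png",im)
print(o['time'],o['tcp_pos'])
m=cv2.inRange(cv2.cvtColor(im,cv2.COLOR_BGR2HSV),(125,60,40),(165,255,255))
for k in cv2.findContours(m,0,2)[0]:
    if cv2.contourArea(k)>60:
        (x,y),r=cv2.minEnclosingCircle(k);p=onz('wrist',x,y,.051,c);print(x,y,r,p,(p-o['tcp_pos'])*100)
E
```

```text
1.45 [ 0.50688673 -0.31836588  0.26319926]
322.9117736816406 226.5 17.270231246948242 [ 0.50709073 -0.31966812  0.051     ] [ 2.04004871e-02 -1.30223824e-01 -2.12199256e+01]
171.40475463867188 63.35714340209961 23.334238052368164 [ 0.56084821 -0.19645708  0.051     ] [  5.39614798  12.19087961 -21.21992563]
```

Emit:
arm_command:
  plan: "0 -0.1 -3 0 0 0;0 0 -2 0 0 0;0 0 -0.9 0 0 0;0 0 0 0 0 0;0 0 0 0 0 0"

```text
time: 2.0
tcp_pos: [0.5079, -0.3199, 0.2065]
tcp_rot: [0.974, 0.225, 0.001, 0.001]
ft_force: [0.8, -0.1, 0.5]
gripper_width: 0.0856
finger_force: 0.0
```

Emit:
arm_command:
  plan: "0 0 0 0 0 0;0 0 0 0 0 0;0 0 0 0 0 0;0 0 0 0 0 0;0 0 0 0 0 0;0 0 0 0 0 0;0 0 0 0 0 0;0 0 0 0 0 0"
  gripper: 0
  squeeze: 35

```text
time: 2.8
tcp_pos: [0.5078, -0.3187, 0.2055]
tcp_rot: [0.974, 0.226, 0.0, 0.0]
ft_force: [-0.7, 1.7, 6.2]
gripper_width: 0.0286
finger_force: 34.6
```

Grasped: width 28.6 mm and 35 N. I'll lift, carry towards the cell and turn the wrist so the ring turn keeps within joint 6's range.

Emit:
arm_command:
  plan: "0 0 2 0 0 0;0 0 4 0 0 0;0 0 5 0 0 0;0.9 4.4 0.5 0 0 8.5;0.9 4.5 0 0 0 8.5;0.9 4.5 0 0 0 8.5;0.9 4.5 0 0 0 8.5;0.9 4.5 0 0 0 8.5"

```text
time: 3.6
tcp_pos: [0.5523, -0.0929, 0.3192]
tcp_rot: [0.824, 0.566, -0.0, -0.0]
ft_force: [0.6, -0.4, -1.4]
gripper_width: 0.0283
finger_force: 34.9
```

Emit:
arm_command:
  plan: "0.9 4.5 0 0 0 8.5;0.9 4.5 0 0 0 8.5;0.9 4.5 0 0 0 8.5;0.9 4.5 0 0 0 8.5;0.9 4.5 0 0 0 8.5;0 0 0 0 0 5;0 0 0 0 0 0;0 0 0 0 0 0"

```text
time: 4.4
tcp_pos: [0.5972, 0.1302, 0.3191]
tcp_rot: [0.53, 0.848, -0.001, -0.001]
ft_force: [-0.4, 0.4, -2.0]
gripper_width: 0.0287
finger_force: 35.0
```

```bash
python3 - <<'E'
from h import *
o=get_obs();c=get_calibration('wrist');im=capture('wrist')[:,:,::-1].copy();cv2.imwrite("pics/w3.png",im)
print(o['time'],o['tcp_pos'],o['tcp_rot'],o['qpos'],o['ft_force'],o['gripper_width'],o['finger_force'],np.round(c['T'],3).tolist())
for z in(.054,):print(onz('wrist',320,200,z,c))
E
```

```text
4.4 [0.59719958 0.13015776 0.31905273] [ 5.29912783e-01  8.48051730e-01 -6.46079558e-04 -5.36562823e-04] [ 1.08935334e-01  3.08640775e-01 -1.70050070e-01  1.09374814e+00
 -3.50643609e-04  1.22593150e+00] [-0.44009422  0.36052506 -1.96341173] 0.028710043083744204 34.959173798561096 [[0.899, -0.415, -0.142, 0.561], [0.438, 0.849, 0.294, 0.205], [-0.001, -0.326, 0.945, 0.289], [0.0, 0.0, 0.0, 1.0]]
[0.59619286 0.12874455 0.054     ]
```

View pics/w3.png

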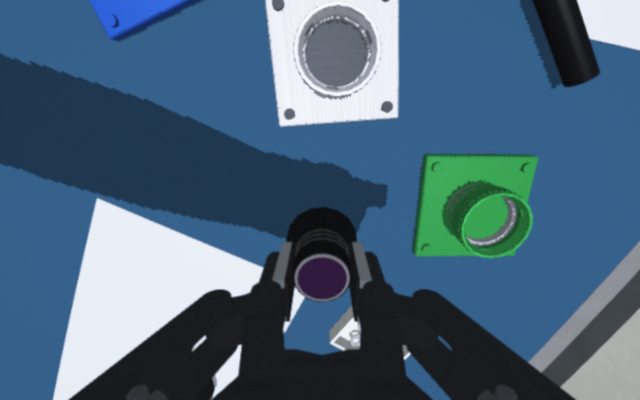

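Wrist view: the lens is held upright with its glass at (322,277). The grey cell's ring is at (337,50) and the green cell is at (480,210). I'll move a bit closer so the whole cell is in view.

Emit:
arm_command:
  plan: "-1 2.2 0 0 0 0;-1 2.2 0 0 0 0;0 0 0 0 0 0;0 0 0 0 0 0"

```text
time: 4.85
tcp_pos: [0.5775, 0.1736, 0.3199]
tcp_rot: [0.53, 0.848, -0.0, 0.0]
ft_force: [0.3, -0.2, -0.3]
gripper_width: 0.0283
finger_force: 35.0
```

```bash
python3 - <<'E'
from h import *
o=get_obs();c=get_calibration('wrist');im=capture('wrist')[:,:,::-1].copy();cv2.imwrite("pics/w4.png",im)
print(o['time'],o['tcp_pos'],o['tcp_rot'],o['qpos'])
p=onz('wrist',320,100,.054,c);print(p)
t=cv2.imread("pics/top0.png")
a=cv2.resize(im[40:180,270:410],(600,600),interpolation=cv2.INTER_CUBIC)
cv2.imwrite("pics/crop4.png",a)
T=np.array(c['T']);import pickle
c={k:np.array(v) for k,v in c.items()};pickle.dump(c,open('c4.pkl','wb'))
E
```

```text
4.85 [0.57750633 0.17356766 0.3198611 ] [ 5.29676676e-01  8.48199571e-01 -2.60995082e-04  1.95549175e-04] [ 1.84920123e-01  2.93737897e-01 -1.88612792e-01  1.08851083e+00
 -6.48984743e-04  1.30135887e+00]
[0.5415118  0.24489352 0.054     ]
```

View pics/crop4.png

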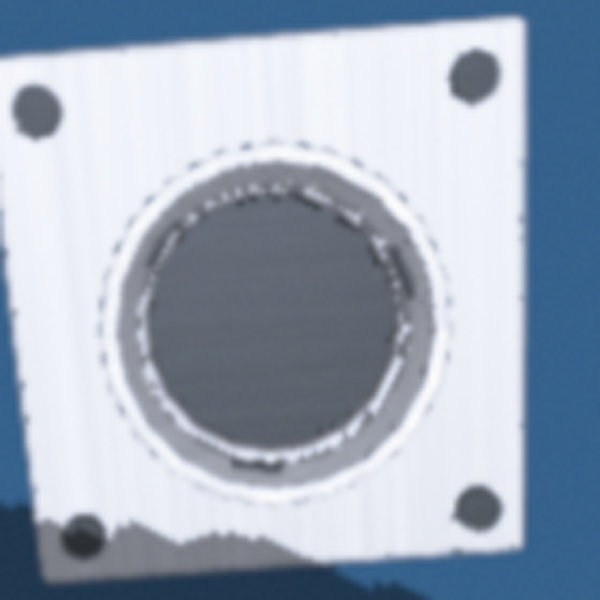

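The crop shows the ring mouth centred at crop (276,323), which is pixel (334,115). The seat floor disc is at crop (274,321), and the plate holes are at (36,110), (475,75), (83,537) and (478,508).

```bash
python3 - <<'E'
from h import *
import pickle
c=pickle.load(open('c4.pkl','rb'))
P=lambda x,y:(270+(x+.5)/600*140-.5,40+(y+.5)/600*140-.5)
print("mouth",onz('wrist',*P(276,323),.0535,c),"floor",onz('wrist',*P(274,321),.025,c))
l,r=onz('wrist',*P(118,323),.0535,c),onz('wrist',*P(435,323),.0535,c);print("mouth dia",np.linalg.norm(l-r))
l,r=onz('wrist',*P(98,323),.0535,c),onz('wrist',*P(450,323),.0535,c);print("outer dia",np.linalg.norm(l-r))
H=[onz('wrist',*P(*q),.012,c) for q in((36,110),(475,75),(83,537),(478,508))]
print("holes mean",np.mean(H,0),[np.linalg.norm(H[i]-H[j]).round(4) for i,j in((0,1),(1,3),(3,2),(2,0))])
# held glass, at height
im=cv2.imread("pics/w4.png");m=cv2.inRange(cv2.cvtColor(im,cv2.COLOR_BGR2HSV),(125,60,30),(165,255,255))
k=max(cv2.findContours(m,0,2)[0],key=cv2.contourArea);(x,y),r=cv2.minEnclosingCircle(k);print("glass",x,y,r,onz('wrist',x,y,.051+.3199-.2055,c))
E
```

```text
mouth [0.55617605 0.23965864 0.0535    ] floor [0.55746915 0.2387293  0.025     ]
mouth dia 0.05754847896204997
outer dia 0.06390801259095687
holes mean [0.55684754 0.23823269 0.012     ] [np.float64(0.0891), np.float64(0.0889), np.float64(0.0888), np.float64(0.089)]
glass 321.5957336425781 278.0 23.932497024536133 [0.57866877 0.17162333 0.1654    ]
```

Emit:
arm_command:
  plan: "-0.7 2.2 0 0 0 0;-0.7 2.2 0 0 0 0;-0.75 2.25 0 0 0 0;0 0 -3 0 0 0;0 0 -1.7 0 0 0;0 0 0 0 0 0;0 0 0 0 0 0"

```text
time: 5.6
tcp_pos: [0.5565, 0.24, 0.2729]
tcp_rot: [0.53, 0.848, -0.0, -0.0]
ft_force: [0.5, -0.3, -1.2]
gripper_width: 0.0285
finger_force: 35.0
```

```bash
python3 - <<'E'
from h import *
o=get_obs();print(o['time'],o['tcp_pos'],o['ft_force'],o['qpos'][5])
a=[]
for n,(x,y) in(("top",(187,185)),("side",(297,110))):
    im=capture(n)[:,:,::-1];a.append(cv2.resize(im[y-40:y+40,x-40:x+40],(400,400),interpolation=cv2.INTER_CUBIC))
cv2.imwrite("pics/crop5.png",np.hstack(a))
E
```

```text
5.6 [0.55653885 0.2399851  0.27292906] [ 0.45434438 -0.28892598 -1.18155125] 1.4171658824641522
```

View pics/crop5.png

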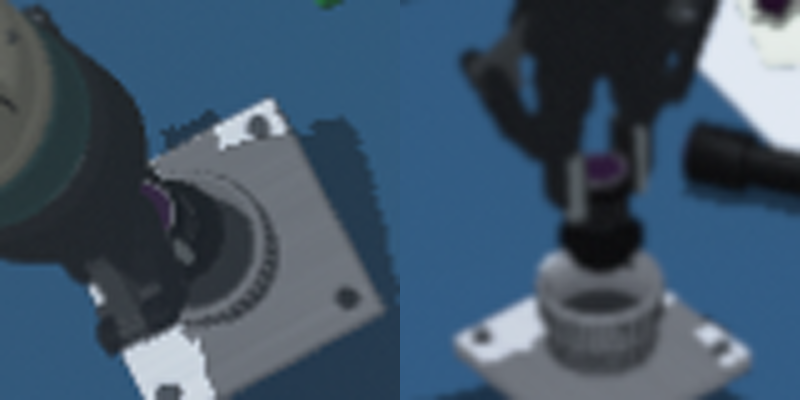

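The side view crop shows the lens (600,235) centred over the ring (600,300). I'll descend gently.

Emit:
arm_command:
  plan: "0 0 -1 0 0 0;0 0 -0.8 0 0 0;0 0 -0.6 0 0 0;0 0 -0.5 0 0 0;0 0 -0.4 0 0 0;0 0 -0.3 0 0 0;0 0 0 0 0 0"

```text
time: 6.4
tcp_pos: [0.5559, 0.2408, 0.2364]
tcp_rot: [0.529, 0.849, -0.0, -0.0]
ft_force: [0.3, -0.2, -1.2]
gripper_width: 0.0284
finger_force: 35.0
```

Emit:
arm_command:
  plan: "0 0 -0.2 0 0 0;0 0 -0.15 0 0 0;0 0 0 0 0 0;0 0 0 0 0 0"

```text
time: 6.8
tcp_pos: [0.5561, 0.2409, 0.2335]
tcp_rot: [0.529, 0.849, 0.0, 0.0]
ft_force: [-0.1, -0.6, -1.0]
gripper_width: 0.029
finger_force: 35.0
```

Emit:
arm_command:
  plan: "0 0 -0.15 0 0 0;0 0 -0.1 0 0 0;0 0 0 0 0 0;0 0 0 0 0 0"

```text
time: 7.2
tcp_pos: [0.5561, 0.2408, 0.2309]
tcp_rot: [0.529, 0.849, -0.0, -0.0]
ft_force: [0.4, -0.2, -1.9]
gripper_width: 0.0287
finger_force: 35.0
```

Emit:
arm_command:
  plan: "0 0 -0.1 0 0 0;0 0 0 0 0 0;0 0 0 0 0 0"

```text
time: 7.5
tcp_pos: [0.5564, 0.2409, 0.2305]
tcp_rot: [0.529, 0.849, 0.0, 0.0]
ft_force: [-0.2, -1.2, 2.3]
gripper_width: 0.0284
finger_force: 35.3
```

```bash
python3 -c "
from h import *
o=get_obs();print(o['tcp_pos'],o['ft_force'])"
```

```text
[0.55639565 0.24093896 0.23046451] [-0.17319238 -1.20965028  2.33709203]
```

Emit:
arm_command:
  plan: "0 0 -0.1 0 0 0;0 0 0 0 0 0;0 0 0 0 0 0"

```text
time: 7.8
tcp_pos: [0.5567, 0.241, 0.2304]
tcp_rot: [0.529, 0.849, 0.001, 0.001]
ft_force: [-1.4, -1.0, 8.8]
gripper_width: 0.0284
finger_force: 35.9
```

Seated: contact at TCP z 0.2304, as predicted. Releasing.

Emit:
arm_command:
  plan: "0 0 0.1 0 0 0;0 0 0.1 0 0 0;0 0 0 0 0 0;0 0 0 0 0 0;0 0 0 0 0 0;0 0 0 0 0 0;0 0 0 0 0 0;0 0 0 0 0 0"
  gripper: 1

```text
time: 8.6
tcp_pos: [0.5561, 0.2408, 0.2309]
tcp_rot: [0.529, 0.849, -0.0, -0.0]
ft_force: [0.2, 0.1, 0.2]
gripper_width: 0.0855
finger_force: 0.0
```

```bash
python3 - <<'E'
from h import *
o=get_obs();print(o['time'],o['tcp_pos'],o['ft_force'],o['gripper_width'])
c=get_calibration('wrist');im=capture('wrist')[:,:,::-1].copy()
m=cv2.inRange(cv2.cvtColor(im,cv2.COLOR_BGR2HSV),(125,60,30),(165,255,255))
k=max(cv2.findContours(m,0,2)[0],key=cv2.contourArea);(x,y),r=cv2.minEnclosingCircle(k);p=onz('wrist',x,y,.076,c);print("glass",x,y,r,p,(p-o['tcp_pos'])*100)
s=capture('side')[:,:,::-1]
cv2.imwrite("pics/crop6.png",np.hstack([im[:,120:520],cv2.resize(s[70:150,257:337],(400,400),interpolation=cv2.INTER_CUBIC)]))
E
```

```text
8.6 [0.55611857 0.2408443  0.23086489] [0.20069262 0.06904993 0.21221351] 0.08546188527904053
glass 322.6914978027344 277.5 23.948715209960938 [0.55773893 0.23926651 0.076     ] [  0.16203591  -0.15777847 -15.48648894]
```

View pics/crop6.png

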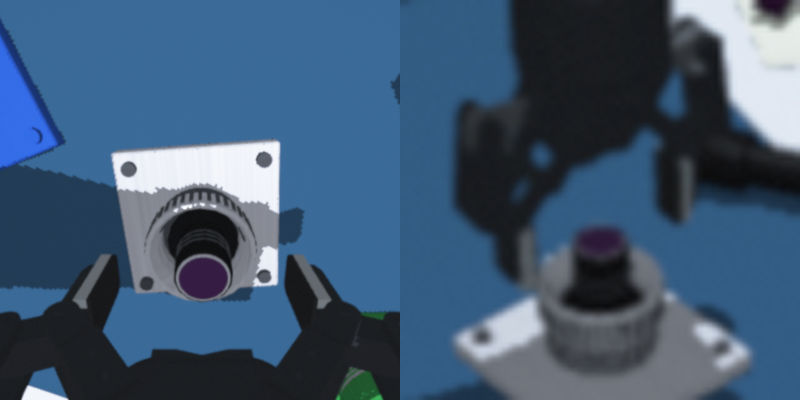

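The lens stands upright and centred in the ring, and the gripper is fully open. I'll lower over the ring and grip it.

Emit:
arm_command:
  plan: "0.1 -0.15 -1 0 0 0;0 0 -1 0 0 0;0 0 -1 0 0 0;0 0 -0.6 0 0 0;0 0 0 0 0 0;0 0 0 0 0 0"

```text
time: 9.3
tcp_pos: [0.557, 0.2394, 0.1945]
tcp_rot: [0.529, 0.849, -0.0, -0.0]
ft_force: [-0.8, 0.2, 0.1]
gripper_width: 0.0851
finger_force: 0.0
```

Emit:
arm_command:
  plan: "0 0 0 0 0 0;0 0 0 0 0 0;0 0 0 0 0 0;0 0 0 0 0 0;0 0 0 0 0 0;0 0 0 0 0 0"
  gripper: 0
  squeeze: 50

```text
time: 9.9
tcp_pos: [0.5565, 0.2391, 0.1956]
tcp_rot: [0.529, 0.849, -0.001, -0.0]
ft_force: [-3.4, -1.8, 6.1]
gripper_width: 0.0616
finger_force: 55.0
```

```bash
python3 -c "
from h import *
o=get_obs();print(o['time'],o['tcp_pos'],o['ft_force'],o['wrist_torque'],o['gripper_width'],o['finger_force'],o['qpos'][5])"
```

```text
9.9 [0.5564814  0.23905587 0.1955863 ] [-3.44091532 -1.83435658  6.05611811] [-0.39338059  0.78311751  0.04589232] 0.06164898444843336 55.04019164950023 1.4141449714420817
```

Emit:
arm_command:
  plan: "0 0 -0.04 0 0 -6;0 0 -0.04 0 0 -6;0 0 -0.04 0 0 -6;0 0 -0.04 0 0 -6;0 0 -0.04 0 0 -6;0 0 -0.04 0 0 -6;0 0 -0.04 0 0 -6;0 0 0 0 0 0"

```text
time: 10.7
tcp_pos: [0.5565, 0.2391, 0.1927]
tcp_rot: [0.798, 0.602, -0.001, 0.0]
ft_force: [-4.1, -1.9, 6.0]
gripper_width: 0.0616
finger_force: 55.2
```

```bash
python3 -c "
from h import *
o=get_obs();print(o['time'],o['tcp_pos'],o['ft_force'],o['wrist_torque'],o['gripper_width'],o['finger_force'],o['qpos'][5])"
```

```text
10.7 [0.55653252 0.23905366 0.19265412] [-4.05045876 -1.92566357  5.97242069] [-0.40017279  0.73397844 -0.11746826] 0.0615592921243288 55.16045243231929 2.14855688437499
```

Emit:
arm_command:
  plan: "0 0 -0.04 0 0 -6;0 0 -0.04 0 0 -6;0 0 -0.04 0 0 -6;0 0 0 0 0 0;0 0 0 0 0 0"

```text
time: 11.2
tcp_pos: [0.5565, 0.239, 0.1914]
tcp_rot: [0.882, 0.471, -0.001, 0.0]
ft_force: [-3.9, -2.2, 5.3]
gripper_width: 0.0618
finger_force: 55.2
```

```bash
cat > s.py <<'E'
from h import *
o=get_obs();print(o['time'],o['tcp_pos'],o['ft_force'],o['wrist_torque'],o['gripper_width'],o['finger_force'],o['qpos'][5],o['joint_efforts'][5])
E
python3 s.py
```

```text
11.2 [0.55654648 0.2390443  0.19139166] [-3.8626013  -2.15387118  5.27099305] [-0.41741472  0.7285676  -0.14809971] 0.061786540122922146 55.17224355940925 2.4604248998185305 -0.13398881535977125
```

Emit:
arm_command:
  plan: "0 0 -0.02 0 0 -3;0 0 0 0 0 0;0 0 0 0 0 0"

```text
time: 11.5
tcp_pos: [0.5565, 0.239, 0.1912]
tcp_rot: [0.894, 0.448, -0.001, 0.0]
ft_force: [-4.4, -1.8, 4.5]
gripper_width: 0.0615
finger_force: 55.1
```

```bash
python3 s.py
```

```text
11.5 [0.55654586 0.2390496  0.19120035] [-4.43006743 -1.81306002  4.50933199] [-0.37845758  0.75066169 -0.13576303] 0.061517068654456726 55.12978617070985 2.5125588438477147 -0.10127002140507102
```

Emit:
arm_command:
  plan: "0 0 -0.02 0 0 -3;0 0 0 0 0 0;0 0 0 0 0 0"

```text
time: 11.8
tcp_pos: [0.5566, 0.239, 0.191]
tcp_rot: [0.906, 0.424, -0.001, 0.0]
ft_force: [-4.4, -2.8, 5.2]
gripper_width: 0.0613
finger_force: 55.1
```

```bash
python3 s.py
```

```text
11.8 [0.55655596 0.23903716 0.19096034] [-4.41552224 -2.7574014   5.22106097] [-0.41465472  0.76351329 -0.13888418] 0.061289211900608695 55.12464193310734 2.5649626207905105 -0.10044980328530073
```

Emit:
arm_command:
  plan: "0 0 -0.02 0 0 -3;0 0 0 0 0 0;0 0 0 0 0 0"

```text
time: 12.1
tcp_pos: [0.5565, 0.2391, 0.1908]
tcp_rot: [0.916, 0.402, -0.001, 0.0]
ft_force: [-3.1, -3.1, 5.1]
gripper_width: 0.0615
finger_force: 55.2
```

```bash
python3 s.py
```

```text
12.1 [0.55652807 0.23910608 0.19081059] [-3.09793079 -3.10972508  5.09329343] [-0.4760702   0.75628847  0.93735091] 0.06145938033648304 55.2019352547768 2.6139268827818913 0.9149816818535328
```

Emit:
arm_command:
  plan: "0 0 -0.01 0 0 -2;0 0 0 0 0 0;0 0 0 0 0 0"

```text
time: 12.4
tcp_pos: [0.5568, 0.2394, 0.1908]
tcp_rot: [0.922, 0.387, -0.0, 0.0]
ft_force: [-3.7, -3.8, 6.0]
gripper_width: 0.0615
finger_force: 58.2
```

```bash
python3 s.py
```

```text
12.4 [0.55676212 0.23940332 0.19075812] [-3.74072326 -3.8056325   5.99740934] [-0.49770397  0.670757    1.90860515] 0.06152164547142172 58.24547505530063 2.6469245756522826 1.879032924771309
```

The wrist torque jumped from -0.14 to 1.9 N m, so the ring is at its stop. I'll ease off the wind-up, release and lift straight up.

Emit:
arm_command:
  plan: "0 0 0 0 0 2;0 0 0 0 0 0"

```text
time: 12.6
tcp_pos: [0.5568, 0.2393, 0.1908]
tcp_rot: [0.916, 0.4, -0.0, 0.0]
ft_force: [-3.8, -2.3, 5.4]
gripper_width: 0.0616
finger_force: 56.9
```

Emit:
arm_command:
  plan: "0 0 0 0 0 0;0 0 0 0 0 0;0 0 0 0 0 0;0 0 0 0 0 0;0 0 0 0 0 0;0 0 1 0 0 0;0 0 3 0 0 0;0 0 4 0 0 0"
  gripper: 1

```text
time: 13.4
tcp_pos: [0.5559, 0.239, 0.2695]
tcp_rot: [0.917, 0.4, -0.002, -0.0]
ft_force: [1.3, 0.4, 0.6]
gripper_width: 0.0854
finger_force: 0.0
```

Emit:
arm_command:
  plan: "0 0 4 0 0 0;0 -4 2 0 0 0;0 -4 0 0 0 0;0 -4 0 0 0 0;0 -4 0 0 0 0;0 -4 0 0 0 0;0 0 0 0 0 0;0 0 0 0 0 0"

```text
time: 14.2
tcp_pos: [0.5572, 0.0386, 0.3309]
tcp_rot: [0.917, 0.399, 0.001, -0.0]
ft_force: [0.7, -0.7, -0.6]
gripper_width: 0.0853
finger_force: 0.0
```

```bash
python3 s.py; python3 - <<'E'
from h import *
t=capture('top')[:,:,::-1];s=capture('side')[:,:,::-1]
cv2.imwrite("pics/fin.png",np.hstack([cv2.resize(i[y:y+60,x:x+60],(400,400),interpolation=cv2.INTER_CUBIC) for i,x,y in((t,157,165),(s,267,95))]))
def v(im,x0,y0,x1,y1):
    M=cv2.moments(cv2.inRange(cv2.cvtColor(im[y0:y1,x0:x1],cv2.COLOR_BGR2HSV),(125,60,30),(165,255,255)),True);return x0+M['m10']/M['m00'],y0+M['m01']/M['m00']
a=v(t,165,165,210,215);b=v(s,280,95,320,145);print(a,b,tri(ray('top',*a),ray('side',*b)))
print("wide side",v(s,322,258,350,280))
E
```

```text
14.2 [0.55715929 0.03860473 0.33093206] [ 0.68306896 -0.72971857 -0.64260722] [-0.01374906  0.00448421 -0.01050325] 0.08525267221083051 0.0 2.2746482943788795 -0.014031042228452861Traceback (most recent call last):
  File "<stdin>", line 6, in <module>
  File "<stdin>", line 5, in v
ZeroDivisionError: float division by zero
```

View pics/fin.png

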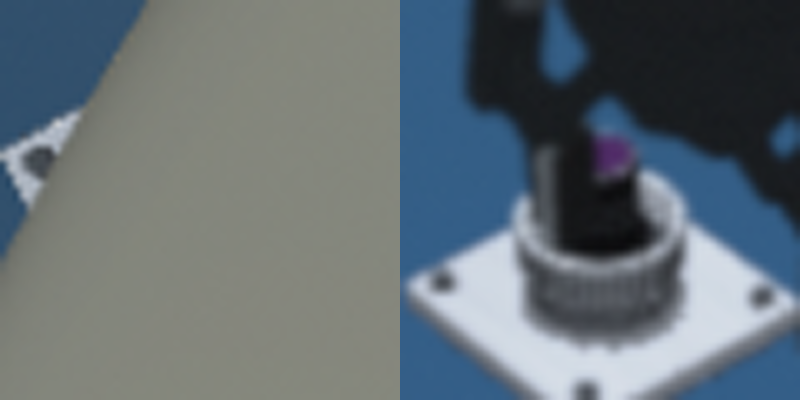

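The last view shows the lens standing upright in the lowered ring, with the gripper clear of it. Everything is released, so I'm handing in.

```bash
python3 -c "
from station import *
print(sign_off())"
```

```text
the job is handed in; nothing more can be done
None
```

The small-flange lens is seated in the bare-metal cell and the ring is screwed clockwise to its stop (wrist torque rose to 1.9 N m). The wide lens was not touched, everything is released, and the job was handed in after about 14 s of robot time.

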